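# Set the lid index and hold the sample chamber open at 50 degrees

### The arm

A 6-joint arm with a two-finger parallel gripper is mounted at the origin on a cart in front of the work surface, level with it; the furniture and walls round the work are solid. World frame = base frame: x ahead of the robot, y to its left, z up, the work surface at z = 0. Lengths are in m, angles in rad, forces in N, time in s.
With the tool pointing down it reaches from about 0.4 to 0.825 m from the base axis. Payload 7 kg.
Tool frame: the origin (TCP) lies midway between the tips of the shut fingers; the grasp point (between the pads) lies 19 mm behind it (grip_point_offset is the distance from the TCP to the grasp point, in m); z points along the fingers, y is the line along which they close (so a half turn about z gives the same grasp; the last joint's range is limited). The gripper opens to 88 mm and grips with 3 to 60 N. Pads are 19 mm wide; open, the fingers measure 130 mm over their backs; the gripper's body (78 mm by 193 mm) begins 47 mm behind the grasp point.
Start: joints at [1.532, 0.359, 0.012, 0, -1.224, -0.288], TCP at [0.217, 0.639, 0.227] pointing down, gripper open.
Joint ranges: [-3.07, 3.07], [-1.43, 2.12], [-1.02, 1.25], [-3.03, 1.67], [-3.05, -0], [-3.03, 3.03]. Speed limits (rad/s): [2.39, 2.39, 3.01, 3.14, 3.14, 3.14].

### API

Orientations are given as [roll, pitch, yaw] about the fixed x, y, z axes, in that order (R = Rz(yaw) Ry(pitch) Rx(roll)).
In Python, from station import get_state, grab_frame, camera_params, job_done, grip_point_offset gives the robot as it stands.
- The arm moves only by the shell command python3 -m creep 'ROWS' [FORCE]. ROWS is JSON, a list that holds one entry, the list of rows, each a list of 7 numbers: the finger opening in cm, from 0 to 8.76, then the shift along the tool's x, y, z in cm, then the turn, a rotation vector about the tool's x, y, z in rad. In form: [[[fingers, tx, ty, tz, wx, wy, wz], ...]]. A call has 1 to 20 rows; each row is the pose to reach, as a shift and turn from the pose commanded when the call began, along the tool's axes at that moment; what a row does not reach only later rows make up. A row lasts 1/8 s, in which the tool goes at most 62.5 mm and 10.7 degrees, less where a joint would pass 70% of its speed; a pose out of reach is approached as far as the arm can. A call with a gripper value outside its range is refused whole. The fingers move at their own pace and stop on an object; FORCE is the grip in N (left out, the last holds). Time passes only in rows, so rows that repeat a pose let the fingers close. It gives the time, the measured TCP pose, the force, the opening and the grip force at its end, in the units of the state.
- get_state(): the state, without advancing time (a new reading comes with each control period).
- grab_frame(name): name is "scene" or "top"; returns the picture (420x560x3 uint8, blue, green, red); there is no depth.
- camera_params(name): a dict with "vertical_fov" (degrees; the focal length in pixels is half the picture's height over the tangent of half this angle, whatever the lens; pixels are square), "cx", "cy" (the principal point, pixels), "view" (4x4, takes a point from world to camera coordinates). Camera axes: x right, y down, z forward; pixel columns grow to the right and rows downward; lengths in m; the calibration is good to about 2 mm. A picture is of the moment at which its call begins. camera_params takes no time and is no camera call.
- job_done(): hands the job in; it is judged then, once.
The state is a dict: "t": time; "q": joint angles; "qd": joint speeds; "joint_efforts": joint torques, N m; "eef_pos": TCP position; "ee_rot": TCP orientation; "force": force on the tool from outside, world axes, zero at the start; "moment": the same for the moment, N m; "width": finger opening in m; "gripper_force": force on a finger pad.
Only numpy, scipy, OpenCV 4.12 (cv2) and the standard library are available. Lean on these libraries where they do the work, as an engineer would, in place of code of your own. Each camera call takes 0.05 s, during which the arm holds its last target. There are 200 camera calls.

### The job

Make the sample chamber ready for a look inside: with its lid still shut, turn the knob in small turns until the quadrant's pointer lines up with the long 50-degree mark. Then take the lid by its bar handle, raise it to the pointer, 50 degrees open, and hold it there steadily; the lid falls shut if let go, so finish while still holding it by the bar. Leave the glassware standing about alone.

Things in the scene. Friction and masses are not known exactly. Their poses are not given: they have to be found in the camera images.
- chamber: White sample chamber, fixed. Origin on the bench under the open box, z up, x along the hinge, away from the robot at yaw 0; front faces -x. All in mm in its frame: base plate 142 x 300 x 10 (y -100 to 200); box x -55 to 55, y -78 to 70, wall tops z 76, a small vial inside; knob console x -55 to 45, y 102 to 192, top z 55.
- lid_hinge (a point): Middle of the lid's hinge axis, at x 0, y 70, z 80 mm in the chamber's frame; the axis runs along the chamber's x. Lid and pointer turn about this same axis.
- lid (a joint): Lid's opening angle, rad: 0 shut (level), growing as its free edge (-y side) rises, stop at 1.45; 50 degrees = 0.873. No spring or brake: the lid falls shut under its weight (about 0.28 kg with its bar, up to 2.5 N at the bar). White panel 112 x 144 x 8 mm, mid-thickness on the hinge axis, free edge 150 mm from it.
- lid_bar: Bar handle: round steel sleeve, diameter 12, length 78 mm, free to turn on its axle, parallel to the hinge, between two rods. Origin at its middle, 190 mm from the hinge axis: at lid angle a, chamber frame y 70-190cos(a), z 80+190sin(a), x 0. 34 mm free between bar and lid edge. Fingers pointing down can pinch it across, closing along the chamber's y, and stay upright as the lid rises.
- knob (a joint): Knob angle, rad, 0 to 4.5, grows clockwise seen from above; stays where it is left (friction 0.03 N m). Geared to the pointer: pointer = knob / 3 always. Starts at 0.3 to 1.85.
- knob_grip (a point): On the knob's vertical axis at the height to grip: x -12, y 152, z 92 mm in the chamber's frame. Black knob: disc 44 mm across, its top at z 69, with a raised bar grip 42 long, 14 wide, top z 99. The bar lies along the chamber's x at knob angle 0 and turns with the knob: its yaw is the chamber's yaw minus the knob angle.
- pointer (a joint): Angle of the quadrant's pointer, rad: 0 level to the right (-y), growing upwards like the lid's angle; lined up with the mark at 0.873. Starts below the mark, at 0.1 to 0.62. Turning the knob clockwise raises it by a third of the knob's turn.
- pointer_tip (a point): Tip of the pointer, a thin dark needle 4 mm wide in front of the quadrant, 86 mm from the hinge axis.
- mark (a point): On the quadrant's long 50-degree mark, 95 mm from the hinge axis. The quadrant is a flat arc-shaped metal band in front of the chamber (x -65 to -62 mm), 78 to 98 mm from the hinge axis, highest point z 178 mm; short ticks every 10 degrees (0 level to the right, 80 near the top); the long tick that sticks out beyond the band is the mark.
- beaker: Glass beaker, 71 mm wide, 90 high, loose, to the right; origin at the middle of its underside. To be left alone.
- flask: Conical flask, 64 mm wide, 117 high, loose, to the left; origin at the middle of its underside. To be left alone.
- blue_vial: Vial with blue cap, 28 mm wide, 60 high, loose, just behind the chamber; origin at the middle of its underside. To be left alone.

How it is judged:
By the outcome, as a careful person would: the job done as asked, in the order asked, and still so for the second after the job is handed in, while the arm keeps its last pose, push and grip.
It also fails if it takes over 69 s, if anything falls off the work surface, if the arm or the gripper's body presses on something with over 40 N, if the wrist force passes 120 N, or if a joint passes its speed limit or range.

## Working session

There is one attempt and no reset: what is moved stays moved. The work goes in short steps, Python scripts to look and compute and a shell command to move; the robot and the scene stay as the last step left them, time stands still between calls to the robot, and variables do not carry over. Pictures are saved under pics/ and viewed, at most 10 in all, crops included, and the job is handed in when it is done.

```bash
mkdir -p pics; ls; python3 - <<'E'
from station import *
import cv2
s=get_state();print({k:s[k] for k in('t','eef_pos','ee_rot','width','force')},grip_point_offset if not callable(grip_point_offset) else grip_point_offset())
for n in('scene','top'):
    cv2.imwrite(f'pics/{n}0.png',grab_frame(n)); print(n,camera_params(n))
E
```

```text
pics
{'t': 0.0, 'eef_pos': array([0.21652486, 0.63880563, 0.22561209]), 'ee_rot': array([ 3.13990846e+00, -1.81052354e-04, -3.26866442e-01]), 'width': 0.08796201967532592, 'force': array([ 0.14800762, -0.10503378,  0.63845879])} 0.0188
scene {'vertical_fov': 47.25874319127038, 'cx': 284.506688302307, 'cy': 207.72830329736195, 'view': array([[ 0.88237084, -0.47017893,  0.01880089, -0.45081041],
       [-0.16685543, -0.34999128, -0.92177295,  0.18690723],
       [ 0.43997837,  0.81020854, -0.38727401,  1.24498441],
       [ 0.        ,  0.        ,  0.        ,  1.        ]])}
top {'vertical_fov': 56.88105392023436, 'cx': 280.20932353605644, 'cy': 209.6424742703132, 'view': array([[ 3.98554724e-02, -9.99205427e-01,  2.37158009e-04,
        -1.74462036e-02],
       [-9.75905620e-01, -3.89770635e-02, -2.14683512e-01,
         5.12795947e-01],
       [ 2.14522174e-01,  8.32486894e-03, -9.76683640e-01,
         1.28639682e+00],
       [ 0.00000000e+00,  0.00000000e+00,  0.00000000e+00,
         1.00000000e+00]])}
```

View pics/scene0.png

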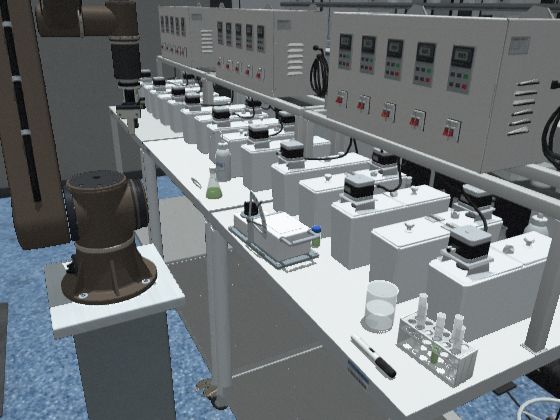

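View pics/top0.png

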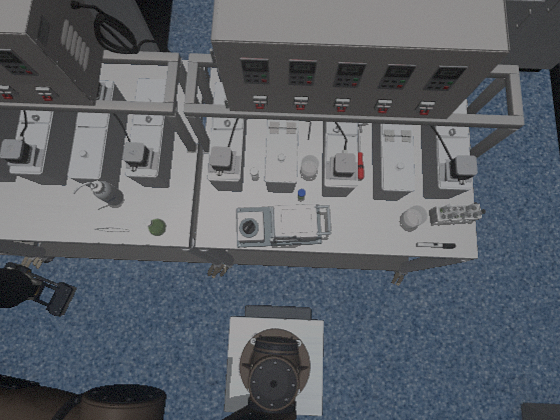

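The chamber is at about (283,225) in the top view, with the knob at (250,227) and the bar at (323,222). In the scene view it is at about (270,235). I'll enlarge both crops.

```bash
python3 - <<'E'
import cv2,numpy as np
a=cv2.imread('pics/top0.png')[195:255,228:340];b=cv2.imread('pics/scene0.png')[185:270,222:334]
f=lambda i:cv2.resize(i,None,fx=7,fy=7,interpolation=cv2.INTER_CUBIC)
cv2.imwrite('pics/c1.png',f(a));cv2.imwrite('pics/c2.png',f(b))
E
```

```text
(no output)
```

View pics/c1.png

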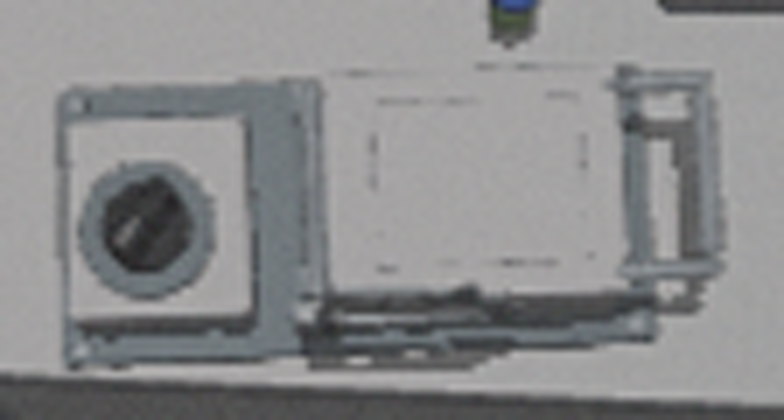

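View pics/c2.png

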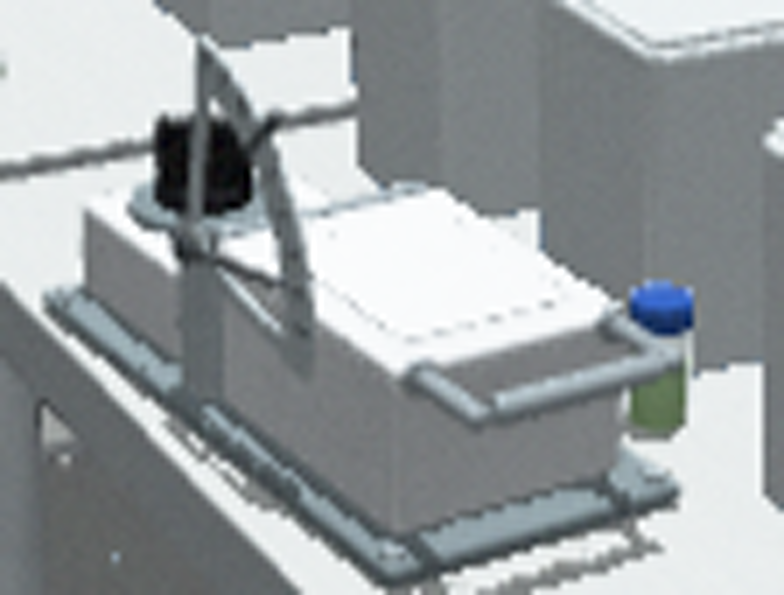

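The crops show the base plate corners, console corners, lid corners, bar and needle clearly. The needle runs from (185,245) to about (285,285) in the scene crop, and the mark is near (265,125). The bar grip runs diagonally in the top crop. Next I triangulate or fit the pose from these points.

```bash
cat > h.py <<'E'
import numpy as np
from station import camera_params
from scipy.optimize import least_squares
P={n:camera_params(n) for n in('scene','top')}
def proj(n,X):
    c=P[n];X=np.atleast_2d(X);f=210/np.tan(np.radians(c['vertical_fov']/2))
    q=X@c['view'][:3,:3].T+c['view'][:3,3]
    return np.c_[c['cx']+f*q[:,0]/q[:,2],c['cy']+f*q[:,1]/q[:,2]]
def ray(n,px,z):   # hit of pixel ray with plane z
    c=P[n];f=210/np.tan(np.radians(c['vertical_fov']/2));R=c['view'][:3,:3]
    o=-R.T@c['view'][:3,3];d=R.T@np.array([(px[0]-c['cx'])/f,(px[1]-c['cy'])/f,1]);return o+d*(z-o[2])/d[2]
def W(p,X):
    X=np.atleast_2d(X)/1000.;c,s=np.cos(p[2]),np.sin(p[2])
    return np.c_[p[0]+c*X[:,0]-s*X[:,1],p[1]+s*X[:,0]+c*X[:,1],X[:,2]]
E
python3 - <<'E'
from h import *
top=[((71,200,8),(62,90)),((-71,200,5),(68,366)),((-71,-100,5),(655,337)),((45,192,55),(66,118)),((45,102,55),(247,118)),((-55,102,55),(250,312)),((-55,192,55),(72,318)),((0,-120,80),(706,170)),((-12,152,69),(148,224))]
sc=[((-71,-100,5),(395,578)),((-71,200,5),(48,300)),((71,-100,5),(678,490)),((-55,192,55),(85,208)),((-56,-80,84),(402,380)),((56,-80,84),(615,312)),((-39,-120,80),(490,403)),((39,-120,80),(668,352))]
uv=lambda l,o:np.array([p for _,p in l])/7+np.array(o)-.43
A=[('top',np.array([x for x,_ in top],float),uv(top,(228,195))),('scene',np.array([x for x,_ in sc],float),uv(sc,(222,185)))]
for use in (A,A[:1],A[1:]):
    r=least_squares(lambda p:np.concatenate([(proj(n,W(p,X))-u).ravel() for n,X,u in use]),[.55,0,0],loss='soft_l1')
    print(r.x.round(4))
p=least_squares(lambda p:np.concatenate([(proj(n,W(p,X))-u).ravel() for n,X,u in A]),[.55,0,0],loss='soft_l1').x
for n,X,u in A: print(n,(proj(n,W(p,X))-u).round(1).tolist())
for nm,o in(('scene',(222,185)),('top',(228,195))):
  for a in range(0,60,10):
    q=lambda r:((proj(nm,W(p,[-66,70-r*np.cos(np.radians(a)),80+r*np.sin(np.radians(a))]))-o+.43)*7).round()[0]
    print(nm,a,q(0),q(86),q(95))
np.save('p.npy',p)
for k,v in dict(knob=(-12,152,92),bar=(0,-120,80),hinge=(0,70,80)).items(): print(k,W(p,v).round(4))
E
```

```text
[ 0.4728 -0.0418  0.0874]
[ 0.4719 -0.0426  0.0853]
[ 0.4763 -0.0364  0.0831]
top [[-0.8, -0.2], [-0.6, -0.2], [0.6, -0.0], [-0.4, 0.0], [-0.2, -1.2], [0.5, -0.3], [-0.5, 0.1], [0.0, -0.3], [-0.3, -0.2]]
scene [[-0.4, 1.5], [-1.0, 0.7], [1.0, 1.1], [-1.0, -0.7], [-0.3, -0.4], [2.8, 0.2], [0.6, 1.9], [-1.2, 2.5]]
scene 0 [188. 254.] [293. 330.] [304. 339.]
scene 10 [188. 254.] [291. 295.] [303. 300.]
scene 20 [188. 254.] [286. 259.] [297. 259.]
scene 30 [188. 254.] [278. 222.] [288. 218.]
scene 40 [188. 254.] [267. 186.] [276. 179.]
scene 50 [188. 254.] [254. 153.] [261. 141.]
top 0 [319. 322.] [499. 314.] [518. 313.]
top 10 [319. 322.] [498. 310.] [517. 308.]
top 20 [319. 322.] [491. 306.] [509. 304.]
top 30 [319. 322.] [478. 302.] [496. 300.]
top 40 [319. 322.] [461. 299.] [476. 297.]
top 50 [319. 322.] [438. 297.] [451. 294.]
knob [[0.4476 0.1086 0.092 ]]
bar [[ 0.4833 -0.1613  0.08  ]]
hinge [[0.4667 0.0279 0.08  ]]
```

```bash
cat >> h.py <<'E'
from station import get_state
from scipy.spatial.transform import Rotation as Ro
def rel(pos,yaw):
    s=get_state();R=Ro.from_euler('xyz',s['ee_rot']);T=Ro.from_euler('xyz',[np.pi,0,yaw])
    return (R.inv().apply(np.array(pos)-s['eef_pos'])*100).round(2),(R.inv()*T).as_rotvec().round(3)
E
python3 - <<'E'
from h import *;import cv2
g=cv2.imread('pics/scene0.png',0).astype(int); np.set_printoptions(linewidth=200)
print('scene cols 246-268 rows 216-234');print(g[216:234,246:268])
t=cv2.imread('pics/top0.png',0).astype(int);print('top 241-258 x 218-236');print(t[218:236,241:258])
print(proj('top',W(np.load('p.npy'),[[-12,152,99],[-12,152,69]])))
print(rel((.4476,.1086,.227),-2.03))
E
```

```text
scene cols 246-268 rows 216-234
[[161 120  96 106 114 148 148 146 153 161 155 171 172 198 141  94  95 103 169 230 225 244]
 [103 109 104 126 155 138 148 173 210 190 183 181 171 180 182 101 102 101 143 229 247 249]
 [ 85  92  86 113 138 139 105 145 183 146 167 212 233 244 245 101 103 103 130 219 250 249]
 [155  57  81  83 118 149  85 169 223 241 242 246 248 249 250 179 104 100 119 194 250 250]
 [169  47  60  67  91 146  87 191 232 248 249 249 249 249 249 195 102  98 101 158 250 251]
 [211  51  43  51  56  82  98 133 176 226 245 249 249 249 248 194 102  80  80 152 250 251]
 [240 150  60  77  74  82  70  60  82 123 187 242 249 249 249 225 106  99  97 136 245 250]
 [224 168  90 100  97  98  94 136  82  68  84 134 167 197 249 247 104 102 103 111 220 250]
 [149 129 102  99  96  99  98 115 186 131  95  68  70  88 153 180 120 101  99 111 143 250]
 [126 113  96 100  98  99 103  99 134 196 147 117 122  94  72 101  78 101 105 117 190 234]
 [127 113 101 101  96  99 103 100 102 157 220 149 124 128 113 138 105  89  75 101 178 246]
 [122 114 100  97  98 100 104 106 108 109 171 221 146 126 143 138 1
[... 1306 characters left out ...]
09  84  53  66  94 103  60  51  48  47  63  65  59  75  99 114 109]
 [116  99  45  78 102  69  51  42  50  64  63  60  55  62  99 119 103]
 [114 104  63  47  62  57  44  43  51  62  60  61  55  70 113 116 101]
 [115 116 100  40  44  47  47  46  62  61  61  57  70 116 116 114 121]
 [116 113 113 100  44  45  45  55  61  59  56  76 116 112 116 108 121]
 [100 111 115 114 100  55  43  47  47  55  83 117 117 117 109 107 141]
 [151 117 114 111 116 109 111 108 114 113 115 115 116 115 101 121 164]
 [157 125 102 109 117 113 114 116 118 115 116 117 106  86 113 161 165]]
[[247.64079651 224.86001282]
 [248.36387176 226.41883737]]
(array([38.91, 42.8 , -0.06]), array([ 1.000e-03, -1.000e-03,  1.703e+00]))
```

Pointer is at about 10.5°, so the knob is at about 0.55 rad and the bar yaw about -0.46. Gripping across the bar now would swing the wide gripper body into the quadrant post. So I'll turn to about 80° gripping the bar by its ends, then regrip across it.

```bash
python3 -m creep '[[[8.7,4,4.3,0,0,0,0.17],[8.7,8,8.6,0,0,0,0.34],[8.7,12,12.8,0,0,0,0.51],[8.7,16,17.1,0,0,0,0.68],[8.7,19.5,21.4,0,0,0,0.85],[8.7,23.4,25.7,0,0,0,1.02],[8.7,27.3,30,0,0,0,1.19],[8.7,31,34.2,0,0,0,1.36],[8.7,35,38.5,0,0,0,1.53],[8.7,38.9,42.8,0,0,0,1.7],[8.7,38.9,42.8,0,0,0,1.7],[8.7,38.9,42.8,0,0,0,1.7],[8.7,38.9,42.8,0,0,0,1.7]]]' 20; python3 - <<'E'
from h import *;import cv2
from station import grab_frame
print(rel((.4476,.1086,.076),-2.03),get_state()['q'].round(2))
a=grab_frame('top')[170:270,200:340];cv2.imwrite('pics/c3.png',cv2.resize(a,None,fx=5,fy=5,interpolation=cv2.INTER_CUBIC))
E
```

```text
t: 1.72
eef_pos: [0.4474, 0.1099, 0.2265]
ee_rot: [3.141, -0.0, -2.025]
force: [0.1, -0.0, 0.8]
width: 0.0871
gripper_force: 0.0
(array([ 0.11, -0.07, 15.05]), array([ 0.   , -0.   ,  0.005])) [ 0.67 -0.   -0.44 -0.   -1.13 -1.12]
```

View pics/c3.png

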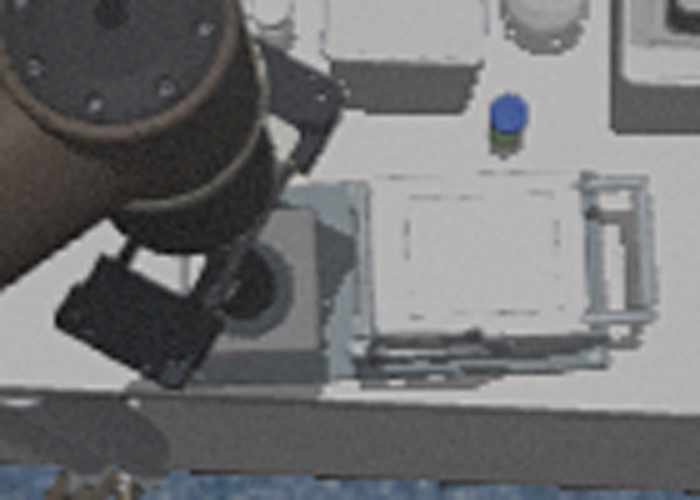

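The view shows the gripper above the knob. Its body lies lower-left to upper-right, around (130,320) to (300,100), clear of the quadrant at (360,350). I'll descend and close on the bar's ends.

```bash
python3 -m creep '[[[8.7,0.1,0,4,0,0,0],[8.7,0.1,0,8,0,0,0],[8.7,0.1,0,11,0,0,0],[8.7,0.1,0,13,0,0,0],[8.7,0.1,0,14,0,0,0],[8.7,0.1,0,15,0,0,0],[8.7,0.1,0,15,0,0,0],[6,0.1,0,15,0,0,0],[5,0.1,0,15,0,0,0],[4,0.1,0,15,0,0,0],[3.5,0.1,0,15,0,0,0],[3.5,0.1,0,15,0,0,0],[3.5,0.1,0,15,0,0,0]]]' 15
```

```text
t: 3.4
eef_pos: [0.4479, 0.108, 0.0768]
ee_rot: [-3.141, 0.0, -2.026]
force: [3.6, -2.6, -0.9]
width: 0.0418
gripper_force: 15.0
```

```bash
python3 -m creep '[[[3.5,0,0,0,0,0,0.1],[3.5,0,0,0,0,0,0.2],[3.5,0,0,0,0,0,0.3],[3.5,0,0,0,0,0,0.4],[3.5,0,0,0,0,0,0.4]]]'; python3 -m creep '[[[3.5,0,0,0,0,0,0.1],[3.5,0,0,0,0,0,0.2],[3.5,0,0,0,0,0,0.3],[3.5,0,0,0,0,0,0.4],[3.5,0,0,0,0,0,0.4]]]'; python3 - <<'E'
from h import *;import cv2
from station import grab_frame
g=grab_frame('scene');cv2.imwrite('pics/s2.png',g)
cv2.imwrite('pics/c4.png',cv2.resize(g[175:260,222:322],None,fx=7,fy=7,interpolation=cv2.INTER_CUBIC))
E
```

```text
t: 4.03
eef_pos: [0.448, 0.108, 0.0768]
ee_rot: [-3.141, 0.001, -2.428]
force: [4.4, -2.6, -1.4]
width: 0.0421
gripper_force: 15.0
t: 4.65
eef_pos: [0.448, 0.1079, 0.0768]
ee_rot: [-3.141, 0.001, -2.828]
force: [5.1, -3.5, -0.8]
width: 0.0419
gripper_force: 15.0
```

View pics/c4.png

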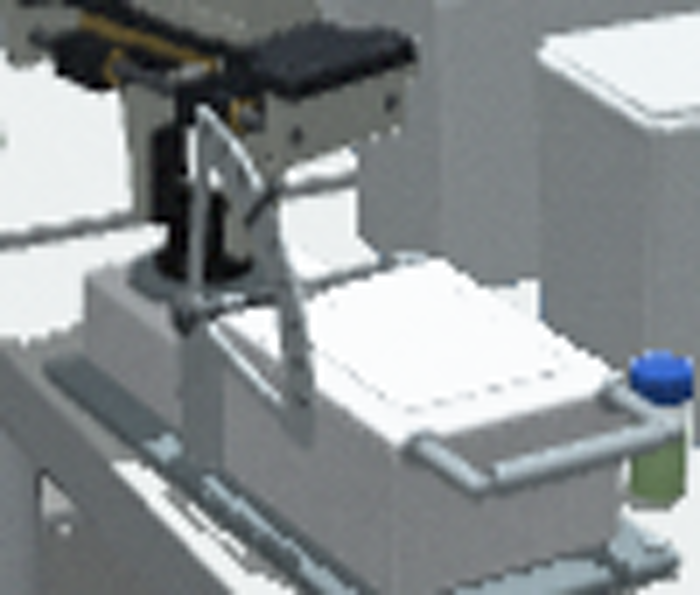

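The needle now runs from (185,318) to about (275,297) in the crop, roughly 25-26°. That matches the tool yaw (knob 1.34 rad). I'll release, rise, turn back by 1.57 and grip across the bar.

```bash
python3 -m creep '[[[7,0,0,0,0,0,0],[8.5,0,0,0,0,0,0],[8.5,0,0,0,0,0,0],[8.5,0,0,-3,0,0,0],[8.5,0,0,-8,0,0,0],[8,0,0,-10,0,0,-0.17],[7,0,0,-10,0,0,-0.34],[6,0,0,-10,0,0,-0.51],[6,0,0,-10,0,0,-0.68],[6,0,0,-10,0,0,-0.85],[6,0,0,-10,0,0,-1.02],[6,0,0,-10,0,0,-1.19],[6,0,0,-10,0,0,-1.36],[6,0,0,-10,0,0,-1.53],[6,0,0,-10,0,0,-1.57],[6,0,0,-5,0,0,-1.57],[6,0,0,-3,0,0,-1.57],[6,0,0,-1,0,0,-1.57],[6,0,0,0,0,0,-1.57],[6,0,0,0,0,0,-1.57]]]'; python3 -m creep '[[[4,0,0,0,0,0,0],[3,0,0,0,0,0,0],[2,0,0,0,0,0,0],[1.2,0,0,0,0,0,0],[0.8,0,0,0,0,0,0],[0.8,0,0,0,0,0,0],[0.8,0,0,0,0,0,0],[0.8,0,0,0,0,0,0]]]' 15
```

```text
t: 7.2
eef_pos: [0.447, 0.108, 0.0762]
ee_rot: [3.14, -0.0, -1.257]
force: [0.2, 0.1, -0.4]
width: 0.0598
gripper_force: 0.0
t: 8.2
eef_pos: [0.4476, 0.1084, 0.0767]
ee_rot: [-3.141, 0.0, -1.257]
force: [1.7, 1.2, -0.2]
width: 0.0136
gripper_force: 15.0
```

```bash
python3 -m creep '[[[0.8,0,0,0,0,0,0.1],[0.8,0,0,0,0,0,0.2],[0.8,0,0,0,0,0,0.3],[0.8,0,0,0,0,0,0.4],[0.8,0,0,0,0,0,0.5],[0.8,0,0,0,0,0,0.6],[0.8,0,0,0,0,0,0.6]]]';python3 -m creep '[[[0.8,0,0,0,0,0,0.1],[0.8,0,0,0,0,0,0.2],[0.8,0,0,0,0,0,0.3],[0.8,0,0,0,0,0,0.4],[0.8,0,0,0,0,0,0.5],[0.8,0,0,0,0,0,0.6],[0.8,0,0,0,0,0,0.67],[0.8,0,0,0,0,0,0.67]]]'; python3 - <<'E'
from h import *;import cv2
from station import grab_frame
g=np.mean([grab_frame('scene') for _ in range(4)],0).astype('uint8');cv2.imwrite('pics/s3.png',g)
cv2.imwrite('pics/c5.png',cv2.resize(g[182:232,240:290],None,fx=12,fy=12,interpolation=cv2.INTER_CUBIC))
E
```

```text
t: 9.07
eef_pos: [0.4481, 0.1084, 0.0768]
ee_rot: [-3.14, 0.001, -1.856]
force: [5.0, 0.6, -2.2]
width: 0.0137
gripper_force: 15.0
t: 10.07
eef_pos: [0.4484, 0.1082, 0.0768]
ee_rot: [-3.141, 0.002, -2.525]
force: [7.6, -3.5, -3.7]
width: 0.0142
gripper_force: 15.0
```

View pics/c5.png

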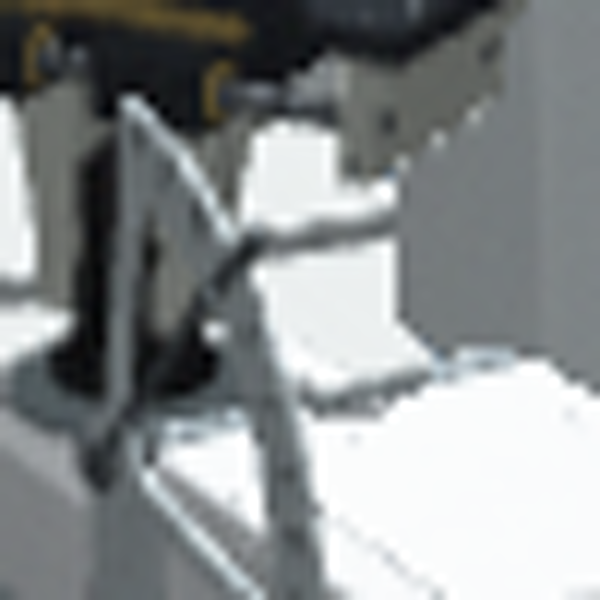

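The needle rises from the pivot near (100,450) to the mark, whose long tick ends near (260,240). The two look joined. I'll check pixel intensities for collinearity.

```bash
python3 - <<'E'
from h import *;import cv2
np.set_printoptions(linewidth=200)
for f in('scene0','s3'):
    g=cv2.imread(f'pics/{f}.png',0).astype(int);print(f);print(g[200:222,246:266])
p=np.load('p.npy')
for a in (46,48,50,52,54):
  c,s=np.cos(np.radians(a)),np.sin(np.radians(a));print(a,[proj('scene',W(p,[x,70-r*c,80+r*s])).round(1)[0].tolist() for x,r in((-67,0),(-67,60),(-67,86),(-65,80),(-65,95),(-65,104))])
E
```

```text
scene0
[[237 235 235 210 103 105 231 165 102 102  69 114 227 235 207 188 217 242 231 197]
 [198 180 180 121 103  91 146 150 119 104  84 100 181 195 117 112 124 162 148 124]
 [ 92  83  82  71 104  87  53  76  65 103 101 103 118 119  48  55  98 105 103 104]
 [ 21  22  23  61 103  85  27  21  26  70 102  99  89  57  36 107 158 161 193 222]
 [ 10  12  23  73 102  82  18  14  18  30  99 102  56  55  96 222 227 227 232 236]
 [ 12  22  19  80 102  66  17   4  15  16  71  69  45  81 113 225 236 235 235 236]
 [ 20  18  12  80 102  61  15  15  19  17  33  49  69  99 105 153 235 235 234 236]
 [ 16  19  17  79 103  62  22  18  16  16  20  46  95 102 104 114 225 236 236 236]
 [ 20  11  18  98 101  43  19   9  19  11  15  29 102 103 101 114 220 235 236 236]
 [ 21  20  19  98 102  37  14  13  16  11  10  18 177 102  90  91 199 236 235 235]
 [ 14  17  13 104 102  37  15  20  15   6  16   6 149 104  86 100 154 231 245 223]
 [ 17  16  29 103 102  40  15  18  12  17  16  10 124 103  99 102 143 229 249 247]
 [ 24  28  48 103  99  39  30  31  29  36  17  15 122 125 103 102 113 200 250 250]
 [ 21  22  45 
[... 2363 characters left out ...]
 249 250 250 182 105 101 120 196]
 [101  47  47  73 104 150  85 195 234 249 250 250 250 250 250 198 105 101 106 161]
 [124  46  45  65 103 142 216 152 175 230 246 250 249 249 250 199 105  82  85 154]]
46 [[248.1, 220.9], [255.1, 212.3], [258.3, 208.3], [258.2, 209.1], [260.1, 206.8], [261.2, 205.4]]
48 [[248.1, 220.9], [254.8, 211.6], [257.9, 207.4], [257.8, 208.2], [259.6, 205.7], [260.7, 204.2]]
50 [[248.1, 220.9], [254.6, 211.0], [257.5, 206.5], [257.4, 207.4], [259.2, 204.7], [260.2, 203.1]]
52 [[248.1, 220.9], [254.3, 210.4], [257.1, 205.6], [257.0, 206.5], [258.7, 203.7], [259.7, 202.0]]
54 [[248.1, 220.9], [254.0, 209.8], [256.6, 204.7], [256.6, 205.7], [258.2, 202.7], [259.2, 200.9]]
```

The needle tip (about (256,207)) lies on the mark line after allowing for parallax (expected +0.5 px), so it reads about 50 ± 1°. The tool yaw independently gives 49.9°. I'll release and rise.

```bash
python3 -m creep '[[[2,0,0,0,0,0,0],[4,0,0,0,0,0,0],[5,0,0,0,0,0,0],[5,0,0,-2,0,0,0],[5,0,0,-6,0,0,0],[5,0,0,-11,0,0,0],[5,0,0,-15,0,0,0],[5,0,0,-15,0,0,0]]]'; python3 - <<'E'
from h import *;import cv2
from station import grab_frame
np.set_printoptions(linewidth=200)
g=np.mean([grab_frame('scene') for _ in range(4)],0).astype(int);print(g.mean(2).astype(int)[203:213,250:262])
p=np.load('p.npy');b=W(p,[0,-120,80])[0];print(b,rel((b[0],b[1],.227),p[2]-np.pi))
E
```

```text
t: 11.28
eef_pos: [0.4486, 0.109, 0.2297]
ee_rot: [-3.141, 0.006, -2.526]
force: [0.2, 0.2, -1.1]
width: 0.0498
gripper_force: 0.0
[[106  84  14  14  13  72 104 103  92  57  40 107]
 [105  84  17  13  17  30 104 104  60  56  97 226]
 [104  66  13  13   9  14 164  79  44  82 113 227]
 [104  61  15  14  15  19 120  97  68 101 105 157]
 [105  60  15  11  13  16  60 106  98 103 105 119]
 [105  45  14  13  14  35  93 239 107 104 104 117]
 [103  37  11  12  25  40  99 232 183 105  93  90]
 [104  39  15  19  39  32  51 116 151 103  89  97]
 [104  37  14  35  36  22  16  16 128 104 101 103]
 [104  25  31  41  25  17  16  12 110  96 104 104]]
[ 0.48329503 -0.16133762  0.08      ] (array([ 12.52, -24.1 ,  -0.14]), array([-0.   , -0.002,  0.527]))
```

```bash
python3 -m creep '[[[4,2,-4,0,0,0,0.1],[3,4,-8,0,0,0,0.2],[2.6,6,-12,0,0,0,0.3],[2.6,8.5,-16,0,0,0,0.4],[2.6,10.5,-20,0,0,0,0.5],[2.6,12.5,-24.1,0,0,0,0.527],[2.6,12.5,-24.1,0,0,0,0.527],[2.6,12.5,-24.1,0,0,0,0.527]]]'; python3 - <<'E'
from h import *;import cv2
from station import grab_frame
p=np.load('p.npy');b=W(p,[0,-120,80])[0];print(rel((b[0],b[1],.061),p[2]-np.pi),get_state()['q'].round(2))
g=grab_frame('scene')[170:275,240:350];cv2.imwrite('pics/c6.png',cv2.resize(g,None,fx=5.5,fy=5.5,interpolation=cv2.INTER_CUBIC))
E
```

```text
t: 12.48
eef_pos: [0.4835, -0.1609, 0.2253]
ee_rot: [3.141, -0.002, -3.055]
force: [0.4, 0.4, 0.6]
width: 0.0261
gripper_force: 0.0
(array([-1.000e-02, -5.000e-02,  1.643e+01]), array([ 0.   , -0.002, -0.   ])) [ 0.06  0.09 -0.35 -0.   -1.14 -1.55]
```

View pics/c6.png

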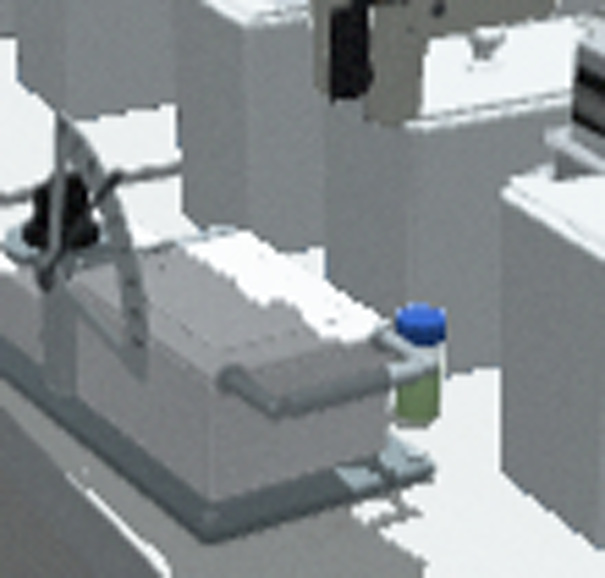

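The open fingers hang above the bar (fingertips near (370,110), bar at (340,390)), and the needle joins the mark at (115,180). I'll descend in two stages.

```bash
python3 -m creep '[[[2.6,0,0,4,0,0,0],[2.6,0,0,8,0,0,0],[2.6,0,0,11,0,0,0],[2.6,0,0,12.5,0,0,0],[2.6,0,0,13,0,0,0],[2.6,0,0,13,0,0,0]]]'; python3 - <<'E'
from h import *;import cv2
from station import grab_frame
g=grab_frame('top')[180:260,270:360];cv2.imwrite('pics/c7.png',np.hstack([cv2.resize(i,None,fx=4.4,fy=4.4,interpolation=cv2.INTER_CUBIC) for i in(g,grab_frame('scene')[200:280,265:355])]))
E
```

```text
t: 13.28
eef_pos: [0.4847, -0.1606, 0.0972]
ee_rot: [-3.141, 0.001, -3.053]
force: [-0.3, -1.0, 0.8]
width: 0.0263
gripper_force: 0.0
```

View pics/c7.png

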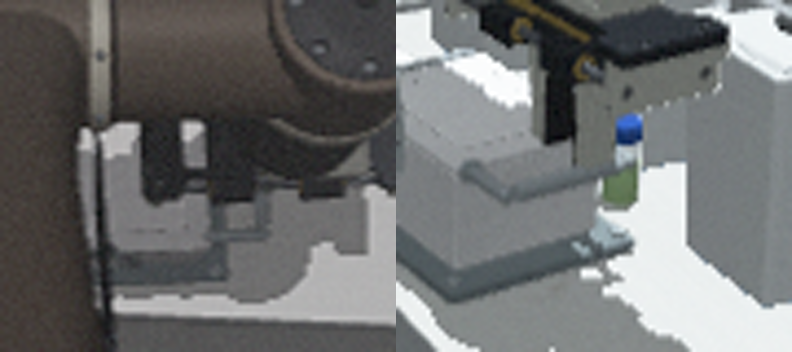

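```bash
python3 - <<'E'
from h import *
s=get_state();R=Ro.from_euler('xyz',s['ee_rot']);p=np.load('p.npy')
f=lambda X:((proj('scene',X)-[265,200]+.4)*4.4+[396,0]).round().tolist()
T=lambda *v:s['eef_pos']+R.apply(np.array(v)/1000)
print('bar',f(W(p,[[-39,-120,80],[0,-120,80],[39,-120,80]])))
print('tips y+13,y-13 (x 0), outer y+-34, x+-10',f(np.array([T(0,13,0),T(0,-13,0),T(0,34,0),T(0,-34,0),T(10,13,0),T(-10,13,0),T(10,-34,0),T(-10,-34,0)])))
E
```

```text
bar [[517.0, 196.0], [570.0, 181.0], [621.0, 166.0]]
tips y+13,y-13 (x 0), outer y+-34, x+-10 [[561.0, 146.0], [585.0, 162.0], [541.0, 134.0], [606.0, 175.0], [547.0, 150.0], [574.0, 142.0], [592.0, 179.0], [619.0, 172.0]]
```

Finger and bar projections agree with the picture to within the common calibration offset. I'll descend and pinch.

```bash
python3 -m creep '[[[2.6,0,0,1,0,0,0],[2.6,0,0,1.5,0,0,0],[2.6,0,0,2,0,0,0],[2.6,0,0,2.5,0,0,0],[2.6,0,0,3,0,0,0],[2.6,0,0,3.5,0,0,0],[2.6,0,0,3.5,0,0,0]]]'; python3 -m creep '[[[2,0,0,0,0,0,0],[1.2,0,0,0,0,0,0],[0.6,0,0,0,0,0,0],[0.6,0,0,0,0,0,0],[0.6,0,0,0,0,0,0],[0.6,0,0,0,0,0,0]]]' 25
```

```text
t: 14.25
eef_pos: [0.4839, -0.1608, 0.0611]
ee_rot: [3.142, -0.001, -3.054]
force: [-0.4, 0.2, 1.3]
width: 0.0259
gripper_force: 0.0
t: 15.0
eef_pos: [0.4845, -0.1621, 0.062]
ee_rot: [-3.14, 0.0, -3.054]
force: [2.0, -9.5, -1.1]
width: 0.0109
gripper_force: 25.0
```

```bash
python3 -m creep '[[[0.6,0,-0.15,0,0,0,0],[0.6,0,-0.13,-0.83,0,0,0],[0.6,0,-0.08,-1.66,0,0,0],[0.6,0,0.01,-2.48,0,0,0],[0.6,0,0.14,-3.3,0,0,0],[0.6,0,0.3,-4.11,0,0,0],[0.6,0,0.5,-4.92,0,0,0],[0.6,0,0.73,-5.71,0,0,0],[0.6,0,1,-6.5,0,0,0],[0.6,0,1.3,-7.27,0,0,0],[0.6,0,1.63,-8.03,0,0,0],[0.6,0,1.63,-8.03,0,0,0],[0.6,0,1.63,-8.03,0,0,0]]]'; python3 - <<'E'
from h import *
p=np.load('p.npy');s=get_state();c,q=np.cos(p[2]),np.sin(p[2]);d=s['eef_pos'][:2]-p[:2]
x,y=c*d[0]+q*d[1],-q*d[0]+c*d[1];y-=.070;z=s['eef_pos'][2]+.0188-.08
print(x,y,z,np.hypot(y,z),np.degrees(np.arctan2(z,-y)),s['moment'])
E
```

```text
t: 16.62
eef_pos: [0.483, -0.1447, 0.1419]
ee_rot: [-3.141, 0.0, -3.054]
force: [2.0, -0.7, -1.1]
width: 0.0111
gripper_force: 25.0
0.0011194159590986897 -0.17334738044524817 0.08070060731777577 0.19121166891350394 24.963988630408743 [-0.5144263  -1.25105729 -0.03823622]
```

```bash
python3 -m creep '[[[0.6,0,0.37,-0.74,0,0,0],[0.6,0,0.77,-1.47,0,0,0],[0.6,0,1.2,-2.18,0,0,0],[0.6,0,1.66,-2.87,0,0,0],[0.6,0,2.15,-3.54,0,0,0],[0.6,0,2.67,-4.18,0,0,0],[0.6,0,3.21,-4.81,0,0,0],[0.6,0,3.79,-5.41,0,0,0],[0.6,0,4.38,-5.98,0,0,0],[0.6,0,5.01,-6.52,0,0,0],[0.6,0,5.01,-6.52,0,0,0],[0.6,0,5.01,-6.52,0,0,0],[0.6,0,5.01,-6.52,0,0,0]]]'; python3 - <<'E'
from h import *;import cv2
from station import grab_frame
p=np.load('p.npy');s=get_state();c,q=np.cos(p[2]),np.sin(p[2]);d=s['eef_pos'][:2]-p[:2]
x,y=c*d[0]+q*d[1],-q*d[0]+c*d[1];y-=.070;z=s['eef_pos'][2]+.0188-.08
print(x,y,z,np.hypot(y,z),np.degrees(np.arctan2(z,-y)))
g=grab_frame('scene')[165:255,230:330];cv2.imwrite('pics/c8.png',cv2.resize(g,None,fx=6.5,fy=6.5,interpolation=cv2.INTER_CUBIC))
E
```

```text
t: 18.25
eef_pos: [0.4787, -0.0948, 0.2072]
ee_rot: [-3.141, 0.001, -3.054]
force: [5.3, -0.8, 0.9]
width: 0.0111
gripper_force: 25.0
0.0012518317603387539 -0.12336208982593816 0.14602697673922138 0.19115983663369232 49.8092197423625
```

View pics/c8.png

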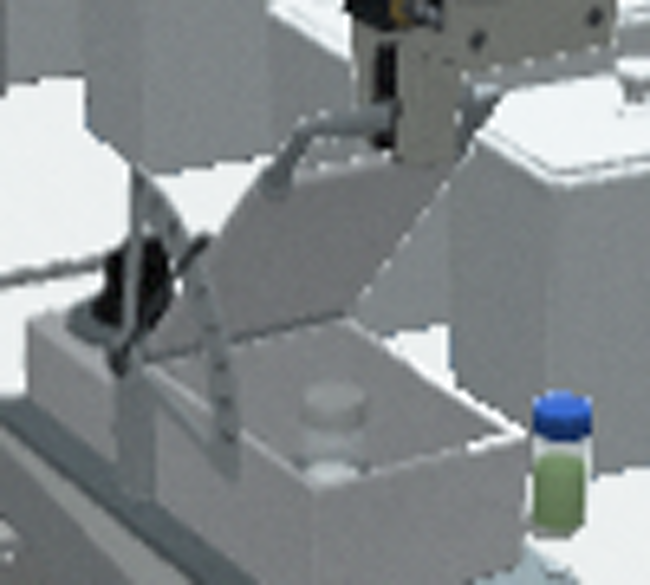

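The lid is open in line with the needle and mark at (190,260), its bar still pinched at about (400,125) and the chamber vial visible inside. I'll let it settle and hand in.

```bash
python3 -m creep '[[[0.6,0,0,0,0,0,0],[0.6,0,0,0,0,0,0],[0.6,0,0,0,0,0,0],[0.6,0,0,0,0,0,0],[0.6,0,0,0,0,0,0],[0.6,0,0,0,0,0,0],[0.6,0,0,0,0,0,0],[0.6,0,0,0,0,0,0]]]' && python3 -c "from station import *;print(job_done())"
```

```text
t: 19.3
eef_pos: [0.4787, -0.0949, 0.2072]
ee_rot: [-3.141, 0.001, -3.054]
force: [5.5, -1.3, 1.9]
width: 0.0114
gripper_force: 25.0
the job is handed in; nothing more can be done
None
```

The job is handed in: the knob was turned with the lid shut until the pointer read 50° (within about 1°), and the gripper is holding the lid by its bar at 49.8° measured, with the loose glassware left alone.

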